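Nudge the spice tray home under the shelf

TASK

Take the wooden push stick from its white rest and, using its broad head, gently nudge the spice tray straight in under the low shelf until it just meets the sprung stop hidden at the back, and leave it lying against that stop; do not ram it, and touch the tray with the stick only. Then lay the stick back in its rest and leave everything else on the counter where it is.

Things in the scene. Friction and masses are not known exactly. Their poses are not given: they have to be found in the camera images.
- shelf: Fixed light-wood shelf, open to the robot: 260 wide, 220 deep, 115 mm high, roof underside at 100, two jars on top. Origin: middle of its front edge at counter level; x points straight into it, the way the tray slides. The unseen stop inside is a sprung pad, 6 N per mm (stiffer if hit fast), 12 mm travel; its free face is 132 to 172 mm in from the front edge, different each time. Over 10 N on it is ramming.
- guide: Two fixed aluminium rails on the counter, each 10 wide, 20 mm high, 115 mm apart inside, from 85 mm before the shelf's front edge to 185 mm inside it; the tray slides between them with 2.5 mm play on each side. Origin and axes as the shelf's.
- tray_front (a point): Middle of the outer face of the loose spice tray's front board, 30 mm above the counter. The board is 48 high, 110 wide, 10 mm thick. x points to the tray's rear, the way it is to go; the rear edge, which meets the stop, is 120 mm from this point. At the start this point is 45 to 75 mm outside the shelf's front edge; when home, 12 to 52 mm inside.
- stick_center (a point): Grip point of the loose push stick, a T of light wood, 0.10 kg: square shaft 20 x 20 mm from 140 mm behind this point to 100 ahead along the stick's x, then a head 14 thick, 60 wide, 30 mm high, its flat pushing face 114 mm ahead. On the shaft's centre line, near the balance point. It starts level in the rest, this point 35 mm above the counter, x towards the head.
- rest: Fixed white rest for the stick, 170 (x) by 64 mm, base 6 mm thick; two saddles 25 mm high and 30 mm long, 60 mm either side of the origin along x, with lips to 38 mm high either side of a 30 mm wide groove. 90 mm free between the saddles. Origin: centre of its underside; x is the way the stick's head points. To the left or to the right.
- bowl: Loose white bowl, 110 mm across, 45 mm high; origin under its centre. Stands on the side where the rest is not. Bystander.
- mug: Loose mug, 76 mm across, 85 mm high; bystander.
- sugar: Loose glass jar, 70 mm across, 90 mm high; bystander.
- oil: Loose green bottle, 60 mm across, 200 mm high; bystander.
- salt: Loose steel salt shaker, 44 mm across, 72 mm high; bystander.
- mill: Loose dark-wood mill, 52 mm across, 100 mm high; bystander.
- tin: Loose steel tin, 64 mm across, 60 mm high; bystander.
- tray: The loose spice tray of medium wood, 120 long (x) by 110 mm wide, six glass jars (72 mm high) behind its front board. Origin: centre of its underside. Mass 0.28 to 0.56 kg; it slides on the counter against a steady friction of a few newtons, different each time.
Not all that is in view belongs to the job. Leave any orange or yellow look-alike of the rest alone.

How it is judged:
By the outcome, as a careful person would: the job done as asked, in the order asked, and still so for the second after the job is handed in, with the robot touching nothing.
It also fails if it takes over 72 s, if anything falls off the work surface, if the arm or the gripper's body presses on something with over 40 N, if the wrist force passes 120 N, or if a joint passes its speed limit or range.

ROBOT

A 6-joint arm with a two-finger parallel gripper is mounted at the origin on the work surface. World frame = base frame: x ahead of the robot, y to its left, z up, the work surface at z = 0. Lengths are in m, angles in rad, forces in N, time in s.
With the tool pointing down it reaches from about 0.25 to 0.725 m from the base axis. Payload 4 kg.
Tool frame: the origin (TCP) lies midway between the tips of the shut fingers; the grasp point (between the pads) lies bot.tcp_to_grasp behind it (bot.tcp_to_grasp is the distance from the TCP to the grasp point, in m); z points along the fingers, y is the line along which they close (so a half turn about z gives the same grasp; the last joint's range is limited). The gripper opens to 85 mm and grips with 20 to 120 N. Pads are 22 mm wide; open, the fingers measure 114 mm over their backs; the gripper's body (76 mm by 85 mm) begins 54 mm behind the grasp point. The pads swing forward as they close: fully open they stand 13 mm farther back than shut.
Start: joints at [0, 0.241, 0.005, 1.335, 0, 1.571], TCP at [0.5, -0, 0.231] pointing down, gripper open.
Joint ranges: [-2.72, 2.72], [-1.05, 1.87], [-1.09, 1.28], [-1.99, 2.15], [-1.42, 1.44], [-3.14, 3.14]. Speed limits (rad/s): [2.79, 2.79, 3.14, 3.14, 3.14, 3.14].

INTERFACE

Orientations are given as a unit quaternion [x, y, z, w].
In Python, from workcell import readout, camera, bot gives the robot as it stands. The module is installed in compiled form; this text tells all that it offers.
- The arm moves only by the tool jog_arm, never from a script. Its argument "motion" is a list of rows, each an object of numbers: "x", "y", "z": the shift along the tool's x, y, z in mm; "spin": the turn about the tool's z in degrees; "fingers": the closure, from -1 (fully open) to 1 (shut). A call has 1 to 8 rows; each row is the pose to reach, as a shift and turn from the pose commanded when the call began, along the tool's axes at that moment; what a row does not reach only later rows make up. A row lasts 1/8 s, in which the tool goes at most 62.5 mm and 10.7 degrees, less where a joint would pass 70% of its speed; a pose out of reach is approached as far as the arm can. A call with a gripper value outside its range is refused whole. The fingers move at their own pace and stop on an object; the grip force is fixed at half the most. Time passes only in rows, so rows that repeat a pose let the fingers close. It gives the time, the measured TCP pose, the force, the opening and the grip force at its end, in the units of the state.
- readout.get_obs(): the state, without advancing time (a new reading comes with each control period).
- camera(name): name is "scene" or "side" or "wrist"; returns a dict with "pixels" (384x512x3 uint8, red, green, blue), "K" (3x3 intrinsics, pixels), "rvec" (rotation vector, rad) and "tvec" (3), from world to camera coordinates, as OpenCV has them. Camera axes: x right, y down, z forward; pixel columns grow to the right and rows downward; lengths in m; the calibration is good to about 2 mm. A picture is of the moment at which its call begins. There is no depth.
- bot.job_done(): hands the job in; it is judged then, once.
The state is a dict: "clock": time; "joint_pos": joint angles; "joint_vel": joint speeds; "tau": joint torques, N m; "eef_pos": TCP position; "tool_rot": TCP orientation; "ft_force": force on the tool from outside, world axes, zero at the start; "ft_torque": the same for the moment, N m; "grip_width": finger opening in m; "grasp_force": force on a finger pad.
Only numpy, scipy, OpenCV 4.12 (cv2) and the standard library are available. Lean on these libraries where they do the work, as an engineer would, in place of code of your own. Each camera call takes 0.05 s, during which the arm holds its last target. There are 200 camera calls.

## Working session

There is one attempt and no reset: what is moved stays moved. The work goes in short steps, Python scripts to look and compute and a tool call to move; the robot and the scene stay as the last step left them, time stands still between calls to the robot, and variables do not carry over. Pictures are saved under pics/ and viewed, at most 10 in all, crops included, and the job is handed in when it is done.

Besides the shell and the picture viewer there is one more tool, called after "Request:" as name(argument=value, ...), one argument or row to a line, values as JSON. jog_arm: Moves the arm, as the interface text tells. Its arguments: {"type":"object","properties":{"motion":{"type":"array"}},"required":["motion"]}

```bash
mkdir -p pics && cat > h.py <<'E'
import numpy as np, cv2
from workcell import readout, camera, bot
def snap(n,f):
    c=camera(n); cv2.imwrite('pics/'+f,c['pixels'][:,:,::-1]); np.savez('pics/'+f[:-4]+'.npz',**{k:np.array(v) for k,v in c.items()}); return c
def load(f): return dict(np.load('pics/'+f+'.npz'))
def back(c,uv,z):
    R=cv2.Rodrigues(c['rvec'].astype(float))[0]; t=c['tvec'].reshape(3); o=-R.T@t
    uv=np.atleast_2d(np.array(uv,float)); d=(np.linalg.inv(c['K'])@np.c_[uv,np.ones(len(uv))].T).T@R
    return o+d*((z-o[2])/d[:,2])[:,None]
def proj(c,P): return cv2.projectPoints(np.array(P,float),c['rvec'].astype(float),c['tvec'].astype(float),c['K'],None)[0].reshape(-1,2)
E
python3 - <<'E'
from h import *
a=snap('scene','s0.png');b=snap('side','d0.png');
cv2.imwrite('pics/both.png',cv2.resize(a['pixels'][:,:,::-1],(800,600)))
print(bot.tcp_to_grasp,readout.get_obs())
E
```

```text
0.0187 {'clock': 0.1, 'joint_pos': array([2.29627350e-05, 2.41311435e-01, 3.84505707e-03, 1.33519364e+00,
       4.34045846e-05, 1.57079665e+00]), 'joint_vel': array([-0.00187819, -0.00097555,  0.00162955, -0.00167117, -0.00024801,
       -0.00128275]), 'tau': array([-3.57412864e-04, -3.73140085e+01,  2.53010201e+01,  1.07858295e-02,
        2.43542411e-05, -2.54672034e-05]), 'eef_pos': array([4.99430309e-01, 2.46415773e-05, 2.30509761e-01]), 'tool_rot': array([ 7.07098485e-01,  7.07114463e-01, -6.43575017e-04, -6.74251334e-04]), 'ft_force': array([ 0.63441467,  0.36728714, -0.2696335 ]), 'ft_torque': array([-0.05069195,  0.0652994 ,  0.01942157]), 'grasp_force': 0.0, 'grip_width': 0.08555541837382605}
```

View pics/both.png

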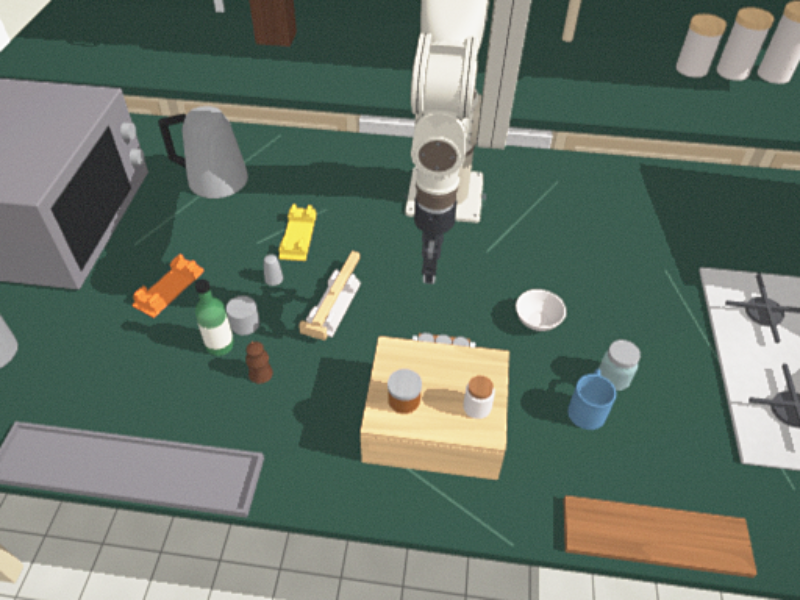

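View pics/d0.png

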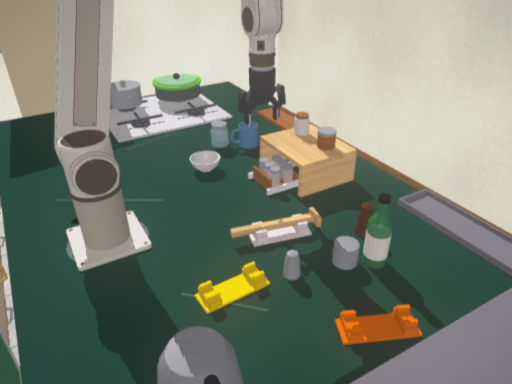

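```bash
python3 - <<'E'
from h import *
for f,x,y in(('s0',190,155),('d0',225,115)):
    p=load(f)['pixels'][y:y+145,x:x+145,::-1]
    p=cv2.resize(p,(580,580),interpolation=cv2.INTER_CUBIC)
    for k in range(0,145,20):
        cv2.putText(p,str(x+k),(k*4,10),0,.35,(0,255,255));cv2.putText(p,str(y+k),(0,k*4+4),0,.35,(0,255,255))
        cv2.line(p,(k*4,12),(k*4,18),(0,255,255));cv2.line(p,(26,k*4),(32,k*4),(0,255,255))
    cv2.imwrite(f'pics/{f}c.png',p)
E
```

```text
(no output)
```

View pics/s0c.png

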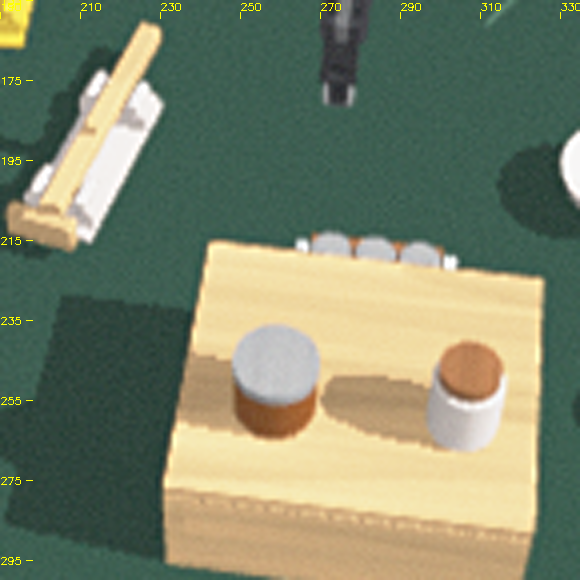

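View pics/d0c.png

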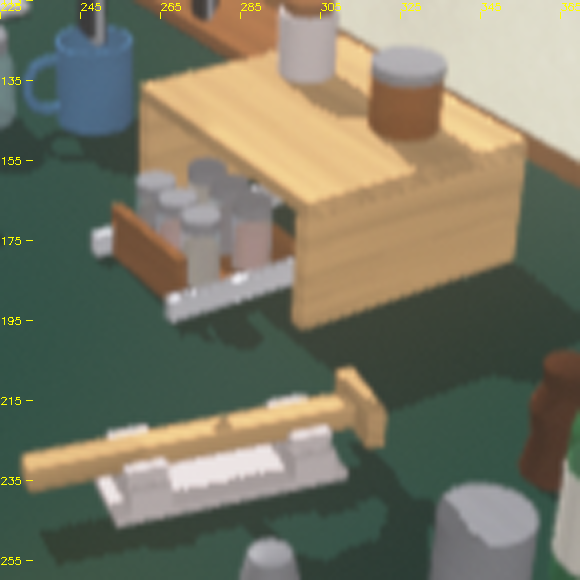

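```bash
cat > fit.py <<'E'
from h import *
from scipy.optimize import least_squares
def fit(obs,x0):  # obs: list of (cam,localpt,uv); params x,y,yaw
    def w(p,q): c,s=np.cos(p[2]),np.sin(p[2]); return [p[0]+c*q[0]-s*q[1],p[1]+s*q[0]+c*q[1],q[2]]
    f=lambda p: np.concatenate([proj(c,[w(p,q)])[0]-uv for c,q,uv in obs])
    r=least_squares(f,x0,loss='soft_l1'); return r.x,r.fun.reshape(-1,2).round(1)
E
python3 - <<'E'
from fit import *
S=load('s0');D=load('d0')
print(back(S,[[242,215],[325.7,224.5]],.115),back(S,[[227.5,161.5],[202,207]],.045))
sh=[(S,(0,.13,.115),(242,215)),(S,(0,-.13,.115),(325.7,224.5)),(S,(.22,.13,.115),(231,277)),(S,(.22,-.13,.115),(323,287)),
(D,(0,.13,.115),(300.5,166)),(D,(0,.13,0),(300,196.5)),(D,(0,-.13,.115),(260.5,136)),(D,(.22,.13,.115),(355.5,150.5)),(D,(.22,.13,0),(353,180))]
print(fit(sh,[.6,0,0]))
st=[(S,(-.14,0,.045),(227.5,161.5)),(S,(.1,0,.045),(202,207)),(D,(-.14,.01,.045),(231,229.5)),(D,(-.14,.01,.025),(232,237)),(D,(.1,.03,.05),(312,212)),]
print(fit(st[:4],[.4,.2,0]))
tr=[(D,(0,-.055,.048),(253,166)),(D,(0,.055,.048),(271.5,179.5)),(D,(0,.055,0),(271.5,189.5))]
print(fit(tr,[.5,0,0]))
E
```

```text
[[ 0.58952619 -0.08929758  0.115     ]
 [ 0.59011533  0.17115439  0.115     ]] [[ 0.29475526 -0.18816503  0.045     ]
 [ 0.52057141 -0.23682766  0.045     ]]
(array([ 0.59021897, -0.21286476, -0.0065095 ]), array([[   2. ,    0.6],
       [-162.6,  -18.3],
       [   1.1,    0. ],
       [-180.8,  -21.7],
       [   0.4,   -2.7],
       [  -0.7,   -1.8],
       [  96.2,   66.6],
       [   0.2,   -3.1],
       [  -1. ,   -2.4]]))
(array([ 0.42669935, -0.22188169, -0.14614876]), array([[-3.2, -1.6],
       [-0.2,  1.2],
       [-0. , -0.2],
       [-0.7, -1.8]]))
(array([ 0.48256857, -0.03179116, -1.11386949]), array([[-0.4, 25.5],
       [ 0.2, -2.8],
       [ 0.1, -0.2]]))
```

```bash
python3 - <<'E'
from fit import *
S=load('s0');D=load('d0')
sh=[(S,(0,-.13,.115),(242,215)),(S,(0,.13,.115),(325.7,224.5)),(S,(.22,-.13,.115),(231,277)),(S,(.22,.13,.115),(323,287)),
(D,(0,-.13,.115),(300.5,166)),(D,(0,-.13,0),(300,196.5)),(D,(0,.13,.115),(260.5,136)),(D,(.22,-.13,.115),(355.5,150.5)),(D,(.22,-.13,0),(353,180))]
print(fit(sh,[.6,0,0]))
st=[(S,(-.14,0,.045),(227.5,161.5)),(S,(.1,0,.045),(202,207)),(D,(-.14,-.01,.045),(231,229.5)),(D,(-.14,-.01,.025),(232,237)),(D,(.1,.03,.05),(309.5,208)),(D,(.114,-.03,.02),(320.5,226.5))]
print(fit(st,[.4,-.2,0]))
tr=[(D,(0,.055,.048),(253,166)),(D,(0,-.055,.048),(271.5,179.5)),(D,(0,-.055,.0),(271.5,189.5))]
print(fit(tr,[.5,0,0]))
for p in[(267,195)]: print(back(D,[p],0))
R=lambda c:-cv2.Rodrigues(c['rvec'])[0].T@c['tvec']
print(R(S),R(D))
E
```

```text
(array([ 0.58826914,  0.03997237, -0.00402632]), array([[-0.1, -0.5],
       [-0.4, -0.4],
       [-1. , -1.3],
       [ 0. ,  0.6],
       [ 0.8, -1.6],
       [-0.2, -0.5],
       [-1.2, -1.1],
       [ 0.8, -2.1],
       [-0.5, -1.3]]))
(array([ 0.42580075, -0.22120657, -0.24532541]), array([[ 0.5, -0.9],
       [-2.7,  0.2],
       [ 0.2,  1. ],
       [-0.5, -0.5],
       [-0.4, -1.2],
       [ 0.6, -0.4]]))
(array([0.52071952, 0.03599449, 0.06781779]), array([[-0.1, -0.4],
       [ 0.1, -0.7],
       [ 0. ,  1.9]]))
[[ 0.50032322 -0.03021019  0.        ]]
[1.42926036 0.0452249  1.20367436] [-0.10300475 -1.03136203  0.72958026]
```

Candidates for the rest: white rest with the stick at scene (212,190), yellow look-alike (190,148), and orange look-alike (107,182). I choose the white one: the close crops show the T stick lying in it. The shelf mouth is near (0.588, 0.040), and the tray front near x≈0.525. Next I move above the stick.

Request:
jog_arm(
  motion=[
    {"x":-30,"y":-10,"z":0,"spin":-10},
    {"x":-80,"y":-25,"z":5,"spin":-20},
    {"x":-130,"y":-50,"z":10,"spin":-30},
    {"x":-180,"y":-70,"z":20,"spin":-40},
    {"x":-220,"y":-85,"z":20,"spin":-50},
    {"x":-220,"y":-85,"z":20,"spin":-60},
    {"x":-220,"y":-85,"z":20,"spin":-70},
    {"x":-220,"y":-85,"z":20,"spin":-76},
  ],
)

```text
validation failed for argument at $.mo...
```

Request:
jog_arm(
  motion=[
    {"x":0},
    {"x":0},
  ],
)

```text
validation failed for argument at $.mo...
```

```bash
python3 - <<'E'
from h import *
c=snap('wrist','w1.png')
p=cv2.resize(c['pixels'][:,:,::-1],(768,576),interpolation=cv2.INTER_CUBIC)
for k in range(0,500,50):
    cv2.putText(p,str(k),(int(k*1.5),10),0,.35,(0,255,255));cv2.putText(p,str(k),(0,int(k*1.5)+4),0,.35,(0,255,255))
cv2.imwrite('pics/w1c.png',p)
o=readout.get_obs();print(o['eef_pos'],o['tool_rot'],o['joint_pos'],o['ft_force'],o['clock'])
E
```

```text
[ 4.99511232e-01 -1.34142419e-05  2.30615757e-01] [ 7.07128107e-01  7.07084989e-01 -5.88266056e-04 -5.58971662e-04] [-1.71138811e-06  2.41231870e-01  4.01866186e-03  1.33520556e+00
 -4.13818264e-05  1.57085563e+00] [-0.02084192 -0.42306755 -0.71639073] 0.15
```

View pics/w1c.png

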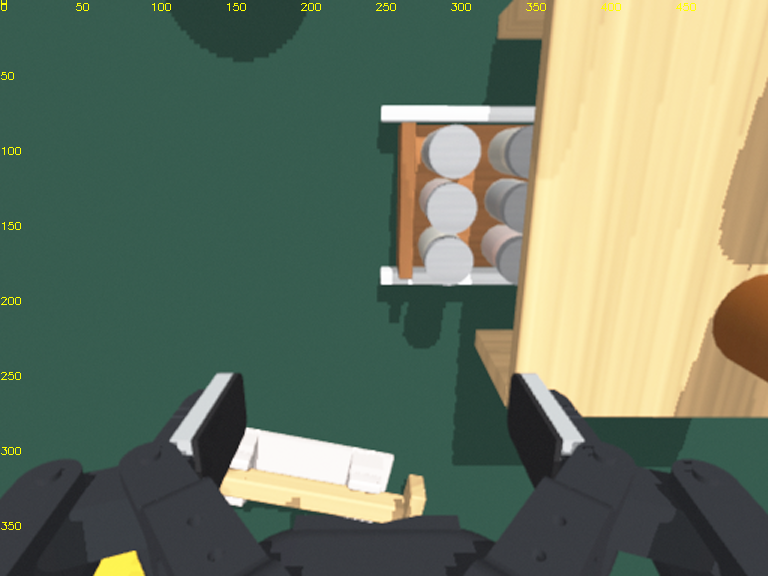

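The wrist view shows the tray board's front edge at native (267,81)-(267,185), rail ends at x≈254, and the shelf edge at about (365,0)-(343,270). The moves were refused, probably because every key is required.

Request:
jog_arm(
  motion=[
    {"x":-30,"y":-10,"z":0,"spin":-10,"fingers":-1},
    {"x":-80,"y":-25,"z":5,"spin":-20,"fingers":-1},
    {"x":-130,"y":-50,"z":10,"spin":-30,"fingers":-1},
    {"x":-180,"y":-70,"z":20,"spin":-40,"fingers":-1},
    {"x":-220,"y":-85,"z":20,"spin":-50,"fingers":-1},
    {"x":-220,"y":-85,"z":20,"spin":-60,"fingers":-1},
    {"x":-220,"y":-85,"z":20,"spin":-70,"fingers":-1},
    {"x":-220,"y":-85,"z":20,"spin":-76,"fingers":-1},
  ],
)

```text
clock: 1.15
eef_pos: [0.4145, -0.2202, 0.2109]
tool_rot: [0.12, 0.993, 0.0, -0.0]
ft_force: [0.2, 0.1, -0.1]
grip_width: 0.0857
grasp_force: 0.0
```

Request:
jog_arm(
  motion=[
    {"x":0,"y":0,"z":0,"spin":0,"fingers":-1},
    {"x":0,"y":0,"z":0,"spin":0,"fingers":-1},
  ],
)

```text
clock: 1.4
eef_pos: [0.4149, -0.2199, 0.2111]
tool_rot: [0.123, 0.992, 0.0, -0.0]
ft_force: [0.2, -0.4, 0.3]
grip_width: 0.0853
grasp_force: 0.0
```

```bash
python3 - <<'E'
from h import *
W=load('w1')
print('board',back(W,[[267,81],[267,185]],.048),'rail',back(W,[[254,70],[254,81],[254,177],[254,189]],.02),'shelf',back(W,[[363.5,20],[343.5,270]],.115))
c=snap('wrist','w2.png')
p=cv2.resize(c['pixels'][:,:,::-1],(768,576),interpolation=cv2.INTER_CUBIC)
for k in range(0,500,50):
    cv2.putText(p,str(k),(int(k*1.5),10),0,.35,(0,255,255));cv2.putText(p,str(k),(0,int(k*1.5)+4),0,.35,(0,255,255))
cv2.imwrite('pics/w2c.png',p)
o=readout.get_obs();print(o['eef_pos'],o['tool_rot'],o['joint_pos'],o['ft_force'],o['clock'])
E
```

```text
board [[ 0.51561886  0.09374261  0.048     ]
 [ 0.51729327 -0.01515874  0.048     ]] rail [[ 0.50273339  0.10638028  0.02      ]
 [ 0.50276016  0.09520137  0.02      ]
 [ 0.50301946 -0.01310275  0.02      ]
 [ 0.50305552 -0.02816422  0.02      ]] shelf [[ 0.58463926  0.13348259  0.115     ]
 [ 0.5892844  -0.0819554   0.115     ]]
[ 0.41496389 -0.21991913  0.21120239] [ 1.22394040e-01  9.92481580e-01  3.04066329e-05 -1.06504164e-04] [-4.87324133e-01  1.91109547e-01 -1.11263751e-01  1.26864372e+00
 -1.91427310e-05 -2.41920726e-01] [-0.30468723 -0.08503596  0.06119949] 1.45
```

View pics/w2c.png

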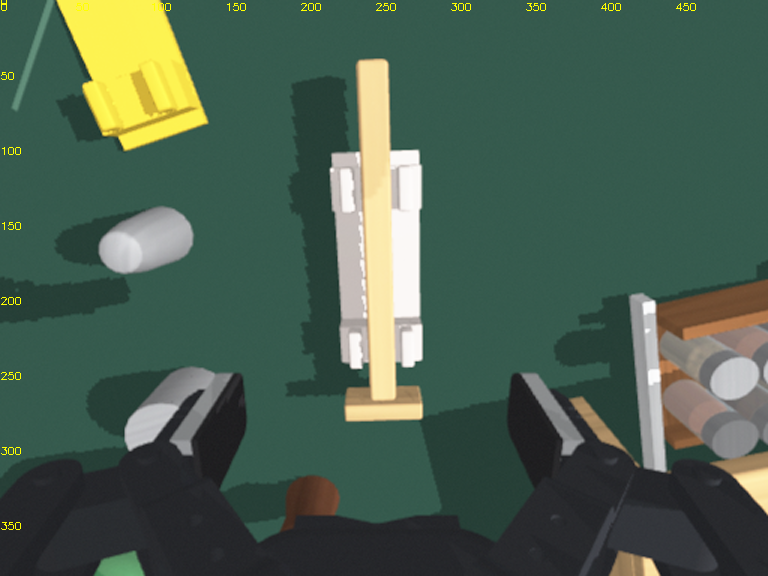

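```bash
python3 - <<'E'
from fit import *
W=load('w2')
st=[(W,(-.14,-.01,.045),(238,39.5)),(W,(-.14,.01,.045),(258.7,39.5)),(W,(.1,-.01,.045),(247.3,266)),(W,(.1,.01,.045),(264,265)),(W,(.114,-.03,.05),(230.7,270.7)),(W,(.114,.03,.05),(281.3,268))]
r=fit(st,[.42,-.22,-.24]);print(r)
s0=back(W,[[221,102],[279,100],[228,241],[281,239]],.006);print(s0)
x=r[0]; g=x[:2]-.008*np.array([np.cos(x[2]),np.sin(x[2])])
from scipy.spatial.transform import Rotation as T
o=readout.get_obs();R=T.from_quat(o['tool_rot']).as_matrix()
print('tool y yaw',np.degrees(np.arctan2(R[1,1],R[0,1])),'want',np.degrees(x[2])+90)
for n,q in(('centre',x[:2]),('-8mm',g)):print(n,R.T@(np.r_[q,.017]-o['eef_pos'])*1000)
print(proj(W,[[*o['eef_pos'][:2],.045]]))
E
```

```text
(array([ 0.42352303, -0.21988695, -0.21350176]), array([[-0.6, -3. ],
       [ 0.5, -3.8],
       [-0.3,  0.5],
       [ 0.3,  1. ],
       [-0.6,  9.2],
       [ 0.7, 10.4]]))
[[ 0.33583502 -0.23400602  0.006     ]
 [ 0.34934878 -0.17168627  0.006     ]
 [ 0.50034469 -0.2714279   0.006     ]
 [ 0.51402305 -0.20563475  0.006     ]]
tool y yaw 75.93942041511299 want 77.76725008164422
centre [ -8.33739021   2.10397577 194.20064014]
-8mm [ -0.34146091   1.84880589 194.2023813 ]
[[250.98599179 175.39449761]]
```

The stick fit gives centre (0.424,-0.220) and yaw -12.2°, matching the rest's own corners. Descending to grasp just behind the grip point.

Request:
jog_arm(
  motion=[
    {"x":0,"y":2,"z":25,"spin":-1.8,"fingers":-1},
    {"x":0,"y":2,"z":55,"spin":-1.8,"fingers":-1},
    {"x":0,"y":2,"z":85,"spin":-1.8,"fingers":-1},
    {"x":0,"y":2,"z":115,"spin":-1.8,"fingers":-1},
    {"x":0,"y":2,"z":145,"spin":-1.8,"fingers":-1},
    {"x":0,"y":2,"z":170,"spin":-1.8,"fingers":-1},
    {"x":0,"y":2,"z":186,"spin":-1.8,"fingers":-1},
    {"x":0,"y":2,"z":194,"spin":-1.8,"fingers":-1},
  ],
)

```text
clock: 2.45
eef_pos: [0.415, -0.2177, 0.0164]
tool_rot: [0.106, 0.994, 0.0, -0.001]
ft_force: [0.0, -1.1, 0.0]
grip_width: 0.0855
grasp_force: 0.0
```

Request:
jog_arm(
  motion=[
    {"x":0,"y":0,"z":0,"spin":0,"fingers":-1},
    {"x":0,"y":0,"z":0,"spin":0,"fingers":1},
    {"x":0,"y":0,"z":0,"spin":0,"fingers":1},
    {"x":0,"y":0,"z":0,"spin":0,"fingers":1},
    {"x":0,"y":0,"z":0,"spin":0,"fingers":1},
    {"x":0,"y":0,"z":0,"spin":0,"fingers":1},
    {"x":0,"y":0,"z":0,"spin":0,"fingers":1},
    {"x":0,"y":0,"z":0,"spin":0,"fingers":1},
  ],
)

```text
clock: 3.45
eef_pos: [0.4159, -0.2183, 0.0178]
tool_rot: [0.106, 0.994, -0.0, 0.0]
ft_force: [-0.6, 1.1, 5.8]
grip_width: 0.019
grasp_force: 59.3
```

Request:
jog_arm(
  motion=[
    {"x":0,"y":0,"z":-5,"spin":0,"fingers":1},
    {"x":0,"y":0,"z":-20,"spin":0,"fingers":1},
    {"x":0,"y":0,"z":-40,"spin":0,"fingers":1},
    {"x":0,"y":0,"z":-60,"spin":0,"fingers":1},
    {"x":0,"y":0,"z":-80,"spin":0,"fingers":1},
    {"x":0,"y":0,"z":-95,"spin":0,"fingers":1},
    {"x":0,"y":0,"z":-100,"spin":0,"fingers":1},
    {"x":0,"y":0,"z":-100,"spin":0,"fingers":1},
  ],
)

```text
clock: 4.45
eef_pos: [0.4153, -0.218, 0.1171]
tool_rot: [0.106, 0.994, 0.0, -0.0]
ft_force: [0.4, -0.0, -1.8]
grip_width: 0.0191
grasp_force: 58.7
```

Request:
jog_arm(
  motion=[
    {"x":6,"y":10,"z":0,"spin":-1,"fingers":1},
    {"x":18,"y":35,"z":0,"spin":-3,"fingers":1},
    {"x":35,"y":75,"z":0,"spin":-5,"fingers":1},
    {"x":55,"y":120,"z":0,"spin":-7,"fingers":1},
    {"x":75,"y":165,"z":0,"spin":-9,"fingers":1},
    {"x":90,"y":205,"z":0,"spin":-11,"fingers":1},
    {"x":100,"y":232,"z":0,"spin":-12.7,"fingers":1},
    {"x":104,"y":241,"z":0,"spin":-12.7,"fingers":1},
  ],
)

```text
clock: 5.45
eef_pos: [0.3634, 0.0409, 0.1168]
tool_rot: [-0.006, 1.0, -0.0, -0.001]
ft_force: [0.5, -0.2, -0.6]
grip_width: 0.019
grasp_force: 58.8
```

Request:
jog_arm(
  motion=[
    {"x":0,"y":0,"z":0,"spin":0,"fingers":1},
    {"x":0,"y":0,"z":0,"spin":0,"fingers":1},
  ],
)

```text
clock: 5.7
eef_pos: [0.3647, 0.0388, 0.1171]
tool_rot: [-0.004, 1.0, -0.0, -0.0]
ft_force: [-0.5, 0.6, -0.4]
grip_width: 0.0188
grasp_force: 58.8
```

```bash
python3 - <<'E'
from h import *
c=snap('wrist','w3.png');d=snap('side','d3.png')
a=cv2.resize(c['pixels'][:,:,::-1],(800,600),interpolation=cv2.INTER_CUBIC)
b=cv2.resize(d['pixels'][110:230,190:330,::-1],(280,240))
for k in range(0,500,50):
    cv2.putText(a,str(k),(int(k*1.5625),10),0,.35,(0,255,255));cv2.putText(a,str(k),(0,int(k*1.5625)+4),0,.35,(0,255,255))
a[360:,520:]=b
cv2.imwrite('pics/w3c.png',a)
o=readout.get_obs();print(o['eef_pos'],o['tool_rot'],o['ft_force'],o['ft_torque'],o['clock'])
E
```

```text
[0.36488168 0.03869765 0.11722368] [-3.48525511e-03  9.99993918e-01 -1.14266312e-04 -6.97947482e-05] [-0.71230962 -0.04846006 -0.69117355] [-0.02746884  0.00284051 -0.01887697] 5.8
```

View pics/w3c.png

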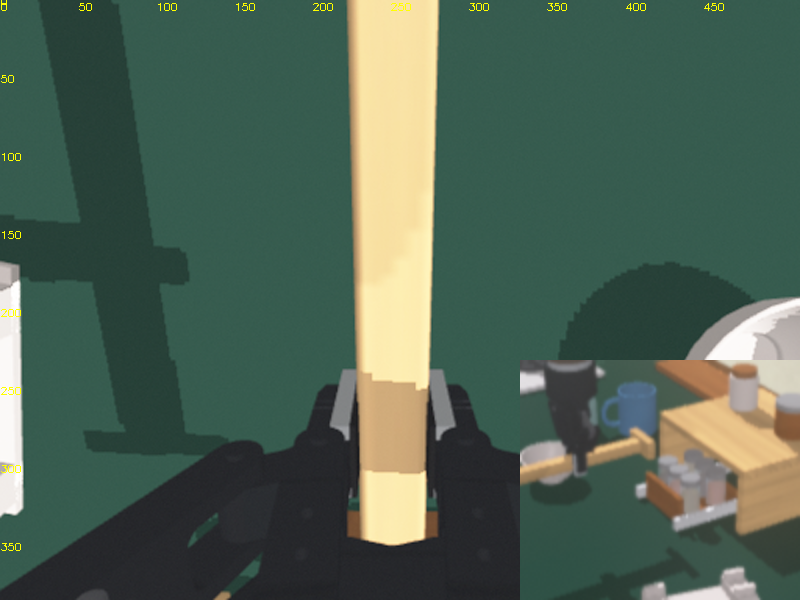

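The stick is held straight and level, in line with the rails (stick edges at columns ~225-275, head clear of the shelf in the side inset). Lowering it in front of the board.

Request:
jog_arm(
  motion=[
    {"x":0,"y":1,"z":15,"spin":0,"fingers":1},
    {"x":0,"y":1,"z":35,"spin":0,"fingers":1},
    {"x":0,"y":1,"z":55,"spin":0,"fingers":1},
    {"x":0,"y":1,"z":75,"spin":0,"fingers":1},
    {"x":0,"y":1,"z":92,"spin":0,"fingers":1},
    {"x":0,"y":1,"z":102,"spin":0,"fingers":1},
    {"x":0,"y":1,"z":105,"spin":0,"fingers":1},
    {"x":0,"y":1,"z":105,"spin":0,"fingers":1},
  ],
)

```text
clock: 6.8
eef_pos: [0.365, 0.0403, 0.0125]
tool_rot: [-0.004, 1.0, 0.0, 0.0]
ft_force: [-0.6, 0.3, -0.6]
grip_width: 0.0188
grasp_force: 58.8
```

Request:
jog_arm(
  motion=[
    {"x":-3,"y":0,"z":0,"spin":0,"fingers":1},
    {"x":-7,"y":0,"z":0,"spin":0,"fingers":1},
    {"x":-11,"y":0,"z":0,"spin":0,"fingers":1},
    {"x":-14,"y":0,"z":0,"spin":0,"fingers":1},
    {"x":-17,"y":0,"z":0,"spin":0,"fingers":1},
    {"x":-19,"y":0,"z":0,"spin":0,"fingers":1},
    {"x":-20,"y":0,"z":0,"spin":0,"fingers":1},
    {"x":-20,"y":0,"z":0,"spin":0,"fingers":1},
  ],
)

```text
clock: 7.8
eef_pos: [0.3847, 0.0406, 0.0123]
tool_rot: [-0.004, 1.0, -0.0, -0.0]
ft_force: [0.8, -0.4, -1.1]
grip_width: 0.0189
grasp_force: 58.8
```

```bash
python3 - <<'E'
from h import *
d=snap('side','d4.png');s=snap('scene','s4.png')
a=cv2.resize(d['pixels'][120:220,220:340,::-1],(720,600),interpolation=cv2.INTER_CUBIC)
cv2.imwrite('pics/d4c.png',a)
o=readout.get_obs();print(o['eef_pos'],o['tool_rot'],o['ft_force'],o['clock'])
E
```

```text
[0.38459568 0.04064824 0.01228823] [-4.36276413e-03  9.99990479e-01  5.00655082e-06 -9.21055807e-05] [ 0.36746845 -0.12631062 -0.54050938] 7.9
```

View pics/d4c.png

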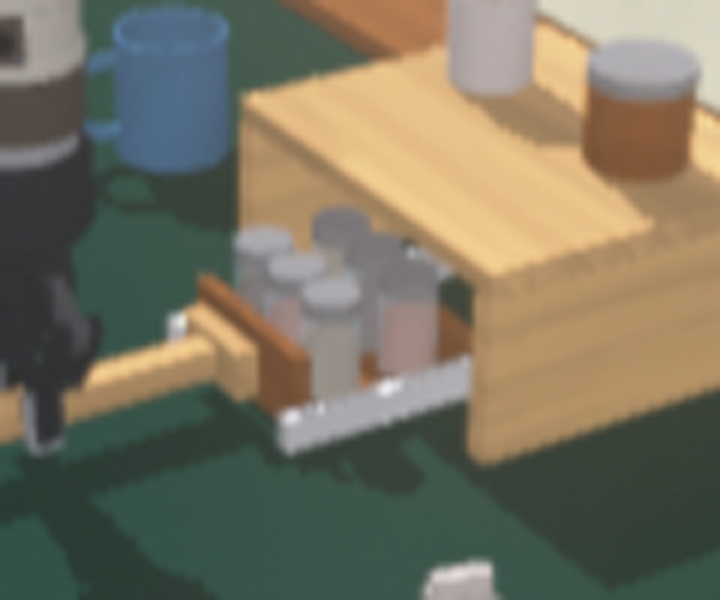

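The head is centred on the board with a gap of a few mm. Starting the gentle push.

Request:
jog_arm(
  motion=[
    {"x":-2,"y":0,"z":0,"spin":0,"fingers":1},
    {"x":-4,"y":0,"z":0,"spin":0,"fingers":1},
    {"x":-6,"y":0,"z":0,"spin":0,"fingers":1},
    {"x":-8,"y":0,"z":0,"spin":0,"fingers":1},
    {"x":-10,"y":0,"z":0,"spin":0,"fingers":1},
    {"x":-12,"y":0,"z":0,"spin":0,"fingers":1},
    {"x":-14,"y":0,"z":0,"spin":0,"fingers":1},
    {"x":-16,"y":0,"z":0,"spin":0,"fingers":1},
  ],
)

```text
clock: 8.9
eef_pos: [0.4008, 0.0408, 0.0122]
tool_rot: [-0.004, 1.0, 0.0, -0.0]
ft_force: [-2.5, 1.0, -1.6]
grip_width: 0.0192
grasp_force: 58.8
```

Request:
jog_arm(
  motion=[
    {"x":-3,"y":0,"z":0,"spin":0,"fingers":1},
    {"x":-6,"y":0,"z":0,"spin":0,"fingers":1},
    {"x":-9,"y":0,"z":0,"spin":0,"fingers":1},
    {"x":-12,"y":0,"z":0,"spin":0,"fingers":1},
    {"x":-15,"y":0,"z":0,"spin":0,"fingers":1},
    {"x":-18,"y":0,"z":0,"spin":0,"fingers":1},
    {"x":-21,"y":0,"z":0,"spin":0,"fingers":1},
    {"x":-24,"y":0,"z":0,"spin":0,"fingers":1},
  ],
)

```text
clock: 9.9
eef_pos: [0.425, 0.041, 0.0123]
tool_rot: [-0.004, 1.0, 0.0, -0.0]
ft_force: [-0.7, -0.7, -2.3]
grip_width: 0.0192
grasp_force: 58.7
```

Request:
jog_arm(
  motion=[
    {"x":-3,"y":0,"z":0,"spin":0,"fingers":1},
    {"x":-6,"y":0,"z":0,"spin":0,"fingers":1},
    {"x":-9,"y":0,"z":0,"spin":0,"fingers":1},
    {"x":-12,"y":0,"z":0,"spin":0,"fingers":1},
    {"x":-15,"y":0,"z":0,"spin":0,"fingers":1},
    {"x":-18,"y":0,"z":0,"spin":0,"fingers":1},
    {"x":-21,"y":0,"z":0,"spin":0,"fingers":1},
    {"x":-24,"y":0,"z":0,"spin":0,"fingers":1},
  ],
)

```text
clock: 10.9
eef_pos: [0.449, 0.0412, 0.0123]
tool_rot: [-0.004, 1.0, -0.0, 0.0]
ft_force: [-2.1, 0.2, -2.1]
grip_width: 0.0195
grasp_force: 58.7
```

```bash
python3 - <<'E'
from h import *
d=snap('side','d5.png');s=snap('scene','s5.png')
a=cv2.resize(d['pixels'][120:220,220:340,::-1],(720,600),interpolation=cv2.INTER_CUBIC)
cv2.imwrite('pics/d5c.png',a)
o=readout.get_obs();print(o['eef_pos'],o['tool_rot'],o['ft_force'],o['clock'])
E
```

```text
[0.44960232 0.04125292 0.01246032] [-4.32326936e-03  9.99990487e-01  3.53197154e-05  5.77642534e-04] [-0.34503399 -0.10299477 -0.80128329] 11.0
```

View pics/d5c.png

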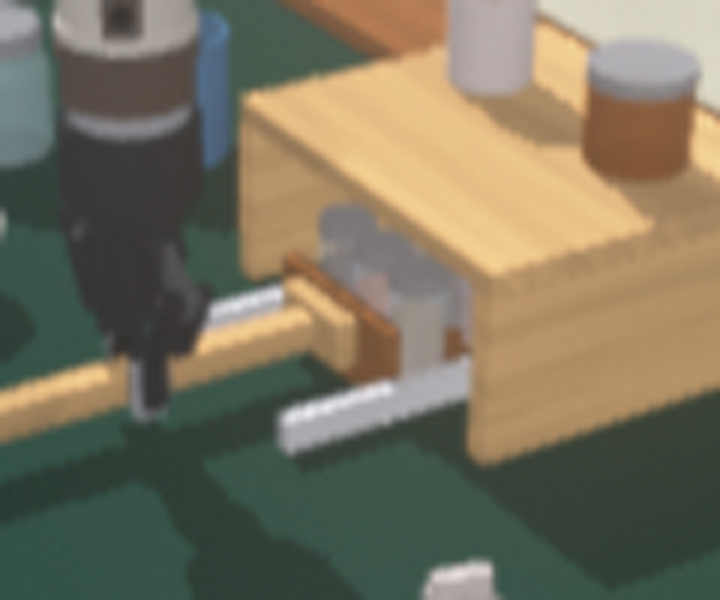

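Request:
jog_arm(
  motion=[
    {"x":-3,"y":0,"z":0,"spin":0,"fingers":1},
    {"x":-6,"y":0,"z":0,"spin":0,"fingers":1},
    {"x":-9,"y":0,"z":0,"spin":0,"fingers":1},
    {"x":-12,"y":0,"z":0,"spin":0,"fingers":1},
    {"x":-15,"y":0,"z":0,"spin":0,"fingers":1},
    {"x":-18,"y":0,"z":0,"spin":0,"fingers":1},
    {"x":-20,"y":0,"z":0,"spin":0,"fingers":1},
    {"x":-21,"y":0,"z":0,"spin":0,"fingers":1},
  ],
)

```text
clock: 12.0
eef_pos: [0.4699, 0.0414, 0.0123]
tool_rot: [-0.004, 1.0, -0.0, 0.0]
ft_force: [-3.4, -0.1, -0.8]
grip_width: 0.0194
grasp_force: 58.9
```

Request:
jog_arm(
  motion=[
    {"x":-0.3,"y":0,"z":0,"spin":0,"fingers":1},
    {"x":-0.6,"y":0,"z":0,"spin":0,"fingers":1},
    {"x":-0.8,"y":0,"z":0,"spin":0,"fingers":1},
    {"x":-1,"y":0,"z":0,"spin":0,"fingers":1},
  ],
)

```text
clock: 12.5
eef_pos: [0.4707, 0.0414, 0.0123]
tool_rot: [-0.004, 1.0, 0.0, 0.0]
ft_force: [-3.3, -0.5, 0.0]
grip_width: 0.0191
grasp_force: 59.0
```

Request:
jog_arm(
  motion=[
    {"x":-0.3,"y":0,"z":0,"spin":0,"fingers":1},
    {"x":-0.6,"y":0,"z":0,"spin":0,"fingers":1},
    {"x":-0.8,"y":0,"z":0,"spin":0,"fingers":1},
    {"x":-1,"y":0,"z":0,"spin":0,"fingers":1},
  ],
)

```text
clock: 13.0
eef_pos: [0.4718, 0.0414, 0.0123]
tool_rot: [-0.004, 1.0, -0.0, 0.0]
ft_force: [-2.4, -0.4, 0.3]
grip_width: 0.019
grasp_force: 59.0
```

Request:
jog_arm(
  motion=[
    {"x":-0.3,"y":0,"z":0,"spin":0,"fingers":1},
    {"x":-0.6,"y":0,"z":0,"spin":0,"fingers":1},
    {"x":-0.9,"y":0,"z":0,"spin":0,"fingers":1},
    {"x":-1.2,"y":0,"z":0,"spin":0,"fingers":1},
  ],
)

```text
clock: 13.5
eef_pos: [0.473, 0.0414, 0.0123]
tool_rot: [-0.004, 1.0, 0.0, -0.0]
ft_force: [-2.3, 0.4, 0.5]
grip_width: 0.0189
grasp_force: 59.0
```

Request:
jog_arm(
  motion=[
    {"x":-0.3,"y":0,"z":0,"spin":0,"fingers":1},
    {"x":-0.6,"y":0,"z":0,"spin":0,"fingers":1},
    {"x":-0.9,"y":0,"z":0,"spin":0,"fingers":1},
    {"x":-1.2,"y":0,"z":0,"spin":0,"fingers":1},
  ],
)

```text
clock: 14.0
eef_pos: [0.4742, 0.0414, 0.0123]
tool_rot: [-0.004, 1.0, 0.0, 0.0]
ft_force: [-3.2, -0.0, 0.3]
grip_width: 0.0189
grasp_force: 59.0
```

Request:
jog_arm(
  motion=[
    {"x":-0.3,"y":0,"z":0,"spin":0,"fingers":1},
    {"x":-0.6,"y":0,"z":0,"spin":0,"fingers":1},
    {"x":-0.9,"y":0,"z":0,"spin":0,"fingers":1},
    {"x":-1.2,"y":0,"z":0,"spin":0,"fingers":1},
  ],
)

```text
clock: 14.5
eef_pos: [0.4754, 0.0415, 0.0123]
tool_rot: [-0.004, 1.0, 0.0, 0.0]
ft_force: [-3.5, -1.1, 0.3]
grip_width: 0.0191
grasp_force: 59.0
```

Request:
jog_arm(
  motion=[
    {"x":-0.3,"y":0,"z":0,"spin":0,"fingers":1},
    {"x":-0.6,"y":0,"z":0,"spin":0,"fingers":1},
    {"x":-0.9,"y":0,"z":0,"spin":0,"fingers":1},
    {"x":-1.2,"y":0,"z":0,"spin":0,"fingers":1},
  ],
)

```text
clock: 15.0
eef_pos: [0.4766, 0.0415, 0.0123]
tool_rot: [-0.004, 1.0, -0.0, -0.0]
ft_force: [-3.5, -0.7, -0.0]
grip_width: 0.0192
grasp_force: 59.0
```

Request:
jog_arm(
  motion=[
    {"x":-0.3,"y":0,"z":0,"spin":0,"fingers":1},
    {"x":-0.6,"y":0,"z":0,"spin":0,"fingers":1},
    {"x":-0.9,"y":0,"z":0,"spin":0,"fingers":1},
    {"x":-1.2,"y":0,"z":0,"spin":0,"fingers":1},
  ],
)

```text
clock: 15.5
eef_pos: [0.4778, 0.0414, 0.0123]
tool_rot: [-0.004, 1.0, -0.0, -0.0]
ft_force: [-3.5, 0.1, -0.0]
grip_width: 0.0193
grasp_force: 59.0
```

Request:
jog_arm(
  motion=[
    {"x":-0.3,"y":0,"z":0,"spin":0,"fingers":1},
    {"x":-0.6,"y":0,"z":0,"spin":0,"fingers":1},
    {"x":-0.9,"y":0,"z":0,"spin":0,"fingers":1},
    {"x":-1.2,"y":0,"z":0,"spin":0,"fingers":1},
  ],
)

```text
clock: 16.0
eef_pos: [0.479, 0.0415, 0.0123]
tool_rot: [-0.004, 1.0, -0.0, 0.0]
ft_force: [-3.9, 0.3, -0.2]
grip_width: 0.0192
grasp_force: 59.0
```

Request:
jog_arm(
  motion=[
    {"x":-0.3,"y":0,"z":0,"spin":0,"fingers":1},
    {"x":-0.6,"y":0,"z":0,"spin":0,"fingers":1},
    {"x":-0.9,"y":0,"z":0,"spin":0,"fingers":1},
    {"x":-1.2,"y":0,"z":0,"spin":0,"fingers":1},
  ],
)

```text
clock: 16.5
eef_pos: [0.4802, 0.0415, 0.0123]
tool_rot: [-0.004, 1.0, -0.0, -0.0]
ft_force: [-3.5, 0.6, 0.6]
grip_width: 0.0192
grasp_force: 59.0
```

Request:
jog_arm(
  motion=[
    {"x":-0.3,"y":0,"z":0,"spin":0,"fingers":1},
    {"x":-0.6,"y":0,"z":0,"spin":0,"fingers":1},
    {"x":-0.9,"y":0,"z":0,"spin":0,"fingers":1},
    {"x":-1.2,"y":0,"z":0,"spin":0,"fingers":1},
  ],
)

```text
clock: 17.0
eef_pos: [0.4814, 0.0415, 0.0123]
tool_rot: [-0.004, 1.0, -0.0, -0.0]
ft_force: [-2.3, -0.2, 0.5]
grip_width: 0.019
grasp_force: 59.0
```

Request:
jog_arm(
  motion=[
    {"x":-0.3,"y":0,"z":0,"spin":0,"fingers":1},
    {"x":-0.6,"y":0,"z":0,"spin":0,"fingers":1},
    {"x":-0.9,"y":0,"z":0,"spin":0,"fingers":1},
    {"x":-1.2,"y":0,"z":0,"spin":0,"fingers":1},
  ],
)

```text
clock: 17.5
eef_pos: [0.4826, 0.0415, 0.0123]
tool_rot: [-0.004, 1.0, 0.0, -0.0]
ft_force: [-3.4, 0.1, 0.6]
grip_width: 0.0188
grasp_force: 59.0
```

Request:
jog_arm(
  motion=[
    {"x":-0.3,"y":0,"z":0,"spin":0,"fingers":1},
    {"x":-0.6,"y":0,"z":0,"spin":0,"fingers":1},
    {"x":-0.9,"y":0,"z":0,"spin":0,"fingers":1},
    {"x":-1.2,"y":0,"z":0,"spin":0,"fingers":1},
  ],
)

```text
clock: 18.0
eef_pos: [0.4838, 0.0415, 0.0123]
tool_rot: [-0.004, 1.0, -0.0, 0.0]
ft_force: [-3.4, -0.1, 0.8]
grip_width: 0.0188
grasp_force: 59.0
```

Request:
jog_arm(
  motion=[
    {"x":-0.3,"y":0,"z":0,"spin":0,"fingers":1},
    {"x":-0.6,"y":0,"z":0,"spin":0,"fingers":1},
    {"x":-0.9,"y":0,"z":0,"spin":0,"fingers":1},
    {"x":-1.2,"y":0,"z":0,"spin":0,"fingers":1},
  ],
)

```text
clock: 18.5
eef_pos: [0.485, 0.0415, 0.0123]
tool_rot: [-0.004, 1.0, 0.0, 0.0]
ft_force: [-2.9, -0.4, 0.1]
grip_width: 0.019
grasp_force: 59.0
```

Request:
jog_arm(
  motion=[
    {"x":-0.3,"y":0,"z":0,"spin":0,"fingers":1},
    {"x":-0.6,"y":0,"z":0,"spin":0,"fingers":1},
    {"x":-0.9,"y":0,"z":0,"spin":0,"fingers":1},
    {"x":-1.2,"y":0,"z":0,"spin":0,"fingers":1},
  ],
)

```text
clock: 19.0
eef_pos: [0.4862, 0.0415, 0.0123]
tool_rot: [-0.004, 1.0, -0.0, 0.0]
ft_force: [-4.0, 0.0, -0.1]
grip_width: 0.0192
grasp_force: 59.0
```

Request:
jog_arm(
  motion=[
    {"x":-0.3,"y":0,"z":0,"spin":0,"fingers":1},
    {"x":-0.6,"y":0,"z":0,"spin":0,"fingers":1},
    {"x":-0.9,"y":0,"z":0,"spin":0,"fingers":1},
    {"x":-1.2,"y":0,"z":0,"spin":0,"fingers":1},
  ],
)

```text
clock: 19.5
eef_pos: [0.4874, 0.0415, 0.0123]
tool_rot: [-0.004, 1.0, -0.0, -0.0]
ft_force: [-2.1, -0.1, 0.5]
grip_width: 0.0192
grasp_force: 59.0
```

Request:
jog_arm(
  motion=[
    {"x":-0.3,"y":0,"z":0,"spin":0,"fingers":1},
    {"x":-0.6,"y":0,"z":0,"spin":0,"fingers":1},
    {"x":-0.9,"y":0,"z":0,"spin":0,"fingers":1},
    {"x":-1.2,"y":0,"z":0,"spin":0,"fingers":1},
  ],
)

```text
clock: 20.0
eef_pos: [0.4886, 0.0416, 0.0123]
tool_rot: [-0.004, 1.0, -0.0, 0.0]
ft_force: [-3.4, 0.3, 0.1]
grip_width: 0.019
grasp_force: 59.0
```

Request:
jog_arm(
  motion=[
    {"x":-0.3,"y":0,"z":0,"spin":0,"fingers":1},
    {"x":-0.6,"y":0,"z":0,"spin":0,"fingers":1},
    {"x":-0.9,"y":0,"z":0,"spin":0,"fingers":1},
    {"x":-1.2,"y":0,"z":0,"spin":0,"fingers":1},
  ],
)

```text
clock: 20.5
eef_pos: [0.4898, 0.0416, 0.0123]
tool_rot: [-0.004, 1.0, 0.0, -0.0]
ft_force: [-2.1, 0.2, 0.4]
grip_width: 0.019
grasp_force: 59.0
```

Request:
jog_arm(
  motion=[
    {"x":-0.3,"y":0,"z":0,"spin":0,"fingers":1},
    {"x":-0.6,"y":0,"z":0,"spin":0,"fingers":1},
    {"x":-0.9,"y":0,"z":0,"spin":0,"fingers":1},
    {"x":-1.2,"y":0,"z":0,"spin":0,"fingers":1},
  ],
)

```text
clock: 21.0
eef_pos: [0.491, 0.0416, 0.0123]
tool_rot: [-0.004, 1.0, -0.0, -0.0]
ft_force: [-3.9, 0.2, 1.2]
grip_width: 0.0189
grasp_force: 59.0
```

Request:
jog_arm(
  motion=[
    {"x":-0.3,"y":0,"z":0,"spin":0,"fingers":1},
    {"x":-0.6,"y":0,"z":0,"spin":0,"fingers":1},
    {"x":-0.9,"y":0,"z":0,"spin":0,"fingers":1},
    {"x":-1.2,"y":0,"z":0,"spin":0,"fingers":1},
  ],
)

```text
clock: 21.5
eef_pos: [0.4922, 0.0416, 0.0123]
tool_rot: [-0.004, 1.0, -0.0, 0.0]
ft_force: [-3.6, -0.7, 0.3]
grip_width: 0.0187
grasp_force: 59.0
```

Request:
jog_arm(
  motion=[
    {"x":-0.3,"y":0,"z":0,"spin":0,"fingers":1},
    {"x":-0.6,"y":0,"z":0,"spin":0,"fingers":1},
    {"x":-0.9,"y":0,"z":0,"spin":0,"fingers":1},
    {"x":-1.2,"y":0,"z":0,"spin":0,"fingers":1},
  ],
)

```text
clock: 22.0
eef_pos: [0.4934, 0.0416, 0.0123]
tool_rot: [-0.004, 1.0, 0.0, -0.0]
ft_force: [-4.2, -0.6, 0.2]
grip_width: 0.0189
grasp_force: 59.0
```

Request:
jog_arm(
  motion=[
    {"x":-0.3,"y":0,"z":0,"spin":0,"fingers":1},
    {"x":-0.6,"y":0,"z":0,"spin":0,"fingers":1},
    {"x":-0.9,"y":0,"z":0,"spin":0,"fingers":1},
    {"x":-1.1,"y":0,"z":0,"spin":0,"fingers":1},
  ],
)

```text
clock: 22.5
eef_pos: [0.4945, 0.0416, 0.0123]
tool_rot: [-0.004, 1.0, 0.0, 0.0]
ft_force: [-2.6, -0.3, 0.2]
grip_width: 0.0191
grasp_force: 59.0
```

Request:
jog_arm(
  motion=[
    {"x":-0.3,"y":0,"z":0,"spin":0,"fingers":1},
    {"x":-0.6,"y":0,"z":0,"spin":0,"fingers":1},
    {"x":-0.9,"y":0,"z":0,"spin":0,"fingers":1},
    {"x":-1.2,"y":0,"z":0,"spin":0,"fingers":1},
  ],
)

```text
clock: 23.0
eef_pos: [0.4957, 0.0416, 0.0123]
tool_rot: [-0.004, 1.0, -0.0, 0.0]
ft_force: [-3.2, 0.1, 0.0]
grip_width: 0.0187
grasp_force: 59.0
```

Request:
jog_arm(
  motion=[
    {"x":-0.3,"y":0,"z":0,"spin":0,"fingers":1},
    {"x":-0.6,"y":0,"z":0,"spin":0,"fingers":1},
    {"x":-0.9,"y":0,"z":0,"spin":0,"fingers":1},
    {"x":-1.2,"y":0,"z":0,"spin":0,"fingers":1},
  ],
)

```text
clock: 23.5
eef_pos: [0.4968, 0.0416, 0.0123]
tool_rot: [-0.004, 1.0, -0.0, -0.0]
ft_force: [-3.7, 0.6, 0.7]
grip_width: 0.0193
grasp_force: 59.0
```

Request:
jog_arm(
  motion=[
    {"x":-0.3,"y":0,"z":0,"spin":0,"fingers":1},
    {"x":-0.6,"y":0,"z":0,"spin":0,"fingers":1},
    {"x":-0.9,"y":0,"z":0,"spin":0,"fingers":1},
    {"x":-1.2,"y":0,"z":0,"spin":0,"fingers":1},
  ],
)

```text
clock: 24.0
eef_pos: [0.4972, 0.0417, 0.0121]
tool_rot: [-0.004, 1.0, 0.0, -0.001]
ft_force: [-6.7, 0.5, 1.2]
grip_width: 0.0192
grasp_force: 59.1
```

The force jumped to 6.7 N and the advance stalled, about 152 mm in, which fits the stop. Checking the settled reading before backing off.

```bash
python3 - <<'E'
from h import *
F=[]
for i in range(5):
    camera('side'); o=readout.get_obs(); F.append(o['ft_force'])
print(np.round(F,1),o['eef_pos'],o['tool_rot'])
E
```

```text
[[-5.2 -0.   1. ]
 [-5.6  0.   2.7]
 [-6.3  0.6  1.3]
 [-5.8 -0.8  2.2]
 [-6.3  0.   2. ]] [0.49713501 0.04166368 0.0121086 ] [-4.39662732e-03  9.99989976e-01  2.79388837e-05 -8.46404418e-04]
```

Request:
jog_arm(
  motion=[
    {"x":2,"y":0,"z":0,"spin":0,"fingers":1},
    {"x":6,"y":0,"z":0,"spin":0,"fingers":1},
    {"x":14,"y":0,"z":0,"spin":0,"fingers":1},
    {"x":28,"y":0,"z":0,"spin":0,"fingers":1},
    {"x":48,"y":0,"z":0,"spin":0,"fingers":1},
    {"x":70,"y":0,"z":0,"spin":0,"fingers":1},
    {"x":90,"y":0,"z":0,"spin":0,"fingers":1},
    {"x":100,"y":0,"z":0,"spin":0,"fingers":1},
  ],
)

```text
clock: 25.25
eef_pos: [0.396, 0.0407, 0.0123]
tool_rot: [-0.004, 1.0, -0.0, -0.001]
ft_force: [0.7, -0.4, -0.9]
grip_width: 0.0192
grasp_force: 58.8
```

Request:
jog_arm(
  motion=[
    {"x":20,"y":0,"z":-10,"spin":0,"fingers":1},
    {"x":30,"y":0,"z":-30,"spin":0,"fingers":1},
    {"x":33,"y":0,"z":-55,"spin":0,"fingers":1},
    {"x":33,"y":0,"z":-80,"spin":0,"fingers":1},
    {"x":33,"y":0,"z":-98,"spin":0,"fingers":1},
    {"x":33,"y":0,"z":-105,"spin":0,"fingers":1},
    {"x":33,"y":0,"z":-105,"spin":0,"fingers":1},
    {"x":33,"y":0,"z":-105,"spin":0,"fingers":1},
  ],
)

```text
clock: 26.25
eef_pos: [0.3644, 0.0404, 0.1166]
tool_rot: [-0.004, 1.0, -0.0, -0.001]
ft_force: [-0.6, -0.8, -1.3]
grip_width: 0.0191
grasp_force: 58.8
```

```bash
python3 - <<'E'
from h import *
from scipy.spatial.transform import Rotation as T
o=readout.get_obs();R=T.from_quat(o['tool_rot']).as_matrix();print(o['eef_pos'],o['tool_rot'],o['ft_force'])
print(R.T@(np.array([.4156,-.2181,.1172])-o['eef_pos'])*1000, np.degrees(np.arctan2(R[1,1],R[0,1])))
R0=T.from_quat([.106,.994,0,0]).as_matrix();print(np.degrees(np.arctan2(R0[1,1],R0[0,1])))
E
```

```text
[0.364416   0.04041338 0.11655266] [-4.36034715e-03  9.99990226e-01 -8.28790623e-05 -7.26656547e-04] [-0.64855606 -0.82122286 -1.28587895]
[ -48.92669663 -258.95001227   -0.67719646] 90.49966733520203
77.82598333613602
```

Request:
jog_arm(
  motion=[
    {"x":-2,"y":-12,"z":0,"spin":1,"fingers":1},
    {"x":-8,"y":-40,"z":0,"spin":3,"fingers":1},
    {"x":-15,"y":-85,"z":0,"spin":5,"fingers":1},
    {"x":-25,"y":-135,"z":0,"spin":7,"fingers":1},
    {"x":-35,"y":-185,"z":0,"spin":9,"fingers":1},
    {"x":-43,"y":-228,"z":0,"spin":11,"fingers":1},
    {"x":-48,"y":-252,"z":-0.5,"spin":12.7,"fingers":1},
    {"x":-49,"y":-259,"z":-0.5,"spin":12.7,"fingers":1},
  ],
)

```text
clock: 27.25
eef_pos: [0.4159, -0.2199, 0.1171]
tool_rot: [0.108, 0.994, 0.0, -0.0]
ft_force: [0.1, 0.4, -0.7]
grip_width: 0.0193
grasp_force: 58.9
```

Request:
jog_arm(
  motion=[
    {"x":0,"y":0,"z":0,"spin":0,"fingers":1},
    {"x":0,"y":0,"z":0,"spin":0,"fingers":1},
    {"x":0,"y":0,"z":0,"spin":0,"fingers":1},
  ],
)

```text
clock: 27.62
eef_pos: [0.4161, -0.2171, 0.1178]
tool_rot: [0.106, 0.994, 0.0, -0.0]
ft_force: [0.4, -0.2, -1.1]
grip_width: 0.0193
grasp_force: 58.9
```

```bash
python3 - <<'E'
from h import *
from scipy.spatial.transform import Rotation as T
o=readout.get_obs();R=T.from_quat(o['tool_rot']).as_matrix();print(o['eef_pos'],o['tool_rot'])
print(R.T@(np.array([.4156,-.2181,.0178])-o['eef_pos'])*1000, np.degrees(np.arctan2(R[1,1],R[0,1])))
E
```

```text
[ 0.41614417 -0.21714229  0.11782571] [ 1.05505304e-01  9.94418726e-01  1.13028093e-04 -1.26378798e-04]
[  0.30356868  -1.07039139 100.02558468] 77.88743819310992
```

Request:
jog_arm(
  motion=[
    {"x":0,"y":-1,"z":15,"spin":0,"fingers":1},
    {"x":0,"y":-1,"z":35,"spin":0,"fingers":1},
    {"x":0,"y":-1,"z":55,"spin":0,"fingers":1},
    {"x":0,"y":-1,"z":72,"spin":0,"fingers":1},
    {"x":0,"y":-1,"z":82,"spin":0,"fingers":1},
    {"x":0,"y":-1,"z":90,"spin":0,"fingers":1},
    {"x":0,"y":-1,"z":96,"spin":0,"fingers":1},
    {"x":0,"y":-1,"z":97,"spin":0,"fingers":1},
  ],
)

```text
clock: 28.62
eef_pos: [0.416, -0.219, 0.0207]
tool_rot: [0.106, 0.994, 0.0, -0.0]
ft_force: [-0.1, -0.0, -0.9]
grip_width: 0.019
grasp_force: 58.9
```

Request:
jog_arm(
  motion=[
    {"x":0,"y":0,"z":1,"spin":0,"fingers":1},
    {"x":0,"y":0,"z":2,"spin":0,"fingers":1},
    {"x":0,"y":0,"z":2.5,"spin":0,"fingers":1},
    {"x":0,"y":0,"z":2.5,"spin":0,"fingers":1},
  ],
)

```text
clock: 29.12
eef_pos: [0.4161, -0.2191, 0.0184]
tool_rot: [0.106, 0.994, -0.0, 0.0]
ft_force: [-0.1, -0.1, -1.3]
grip_width: 0.019
grasp_force: 58.9
```

```bash
python3 - <<'E'
from h import *
d=snap('side','d6.png');c=snap('scene','s6.png');o=readout.get_obs();print(o['eef_pos'],o['ft_force'])
D=load('d0');S=load('s0')
print(np.abs(d['pixels'][195:250,225:330].astype(int)-D['pixels'][195:250,225:330]).mean())
cv2.imwrite('pics/f6.png',np.vstack([cv2.resize(np.hstack([d['pixels'][190:250,225:330],D['pixels'][190:250,225:330]]),(798,228)),cv2.resize(np.hstack([c['pixels'][150:225,180:280],S['pixels'][150:225,180:280]]),(798,299))])[:,:,::-1])
E
```

```text
[ 0.4161502  -0.21909595  0.018366  ] [-0.68711057 -0.08554113 -1.10258617]
5.9990764790764795
```

Request:
jog_arm(
  motion=[
    {"x":0,"y":0.8,"z":0.3,"spin":0,"fingers":1},
    {"x":0,"y":0.8,"z":0.6,"spin":0,"fingers":1},
    {"x":0,"y":0.8,"z":0.6,"spin":0,"fingers":1},
  ],
)

```text
clock: 29.6
eef_pos: [0.4163, -0.2182, 0.0179]
tool_rot: [0.106, 0.994, 0.0, 0.0]
ft_force: [-0.0, 0.4, 1.7]
grip_width: 0.0186
grasp_force: 59.2
```

Request:
jog_arm(
  motion=[
    {"x":0,"y":0,"z":0,"spin":0,"fingers":0.3},
    {"x":0,"y":0,"z":0,"spin":0,"fingers":0},
    {"x":0,"y":0,"z":0,"spin":0,"fingers":-0.5},
    {"x":0,"y":0,"z":0,"spin":0,"fingers":-1},
    {"x":0,"y":0,"z":0,"spin":0,"fingers":-1},
    {"x":0,"y":0,"z":0,"spin":0,"fingers":-1},
    {"x":0,"y":0,"z":0,"spin":0,"fingers":-1},
    {"x":0,"y":0,"z":0,"spin":0,"fingers":-1},
  ],
)

```text
clock: 30.6
eef_pos: [0.4163, -0.2183, 0.0177]
tool_rot: [0.106, 0.994, -0.0, 0.0]
ft_force: [-0.5, 0.0, -0.2]
grip_width: 0.0856
grasp_force: 0.0
```

Released with the stick seated. Next I lift clear and look.

Request:
jog_arm(
  motion=[
    {"x":0,"y":0,"z":-10,"spin":0,"fingers":-1},
    {"x":0,"y":0,"z":-35,"spin":0,"fingers":-1},
    {"x":0,"y":0,"z":-65,"spin":0,"fingers":-1},
    {"x":0,"y":0,"z":-95,"spin":0,"fingers":-1},
    {"x":0,"y":0,"z":-130,"spin":0,"fingers":-1},
    {"x":0,"y":0,"z":-165,"spin":0,"fingers":-1},
    {"x":0,"y":0,"z":-190,"spin":0,"fingers":-1},
    {"x":0,"y":0,"z":-194,"spin":0,"fingers":-1},
  ],
)

```text
clock: 31.6
eef_pos: [0.4174, -0.2189, 0.2141]
tool_rot: [0.106, 0.994, -0.001, 0.002]
ft_force: [-0.1, -0.2, 0.2]
grip_width: 0.0854
grasp_force: 0.0
```

Request:
jog_arm(
  motion=[
    {"x":0,"y":0,"z":0,"spin":0,"fingers":-1},
    {"x":0,"y":0,"z":0,"spin":0,"fingers":-1},
  ],
)

```text
clock: 31.85
eef_pos: [0.4155, -0.2179, 0.2104]
tool_rot: [0.106, 0.994, 0.0, -0.001]
ft_force: [-0.9, 0.1, -0.1]
grip_width: 0.0858
grasp_force: 0.0
```

```bash
python3 - <<'E'
from h import *
d=snap('side','d7.png');c=snap('scene','s7.png');w=snap('wrist','w7.png');W=load('w2')
a=cv2.resize(d['pixels'][120:250,220:370],(400,347),interpolation=cv2.INTER_CUBIC)
b=cv2.resize(c['pixels'],(400,300));e=cv2.resize(w['pixels'],(400,300));f=cv2.resize(W['pixels'],(400,300))
p=np.zeros((600,800,3),np.uint8);p[:300,:400]=e;p[:300,400:]=f;p[300:600,400:]=b;p[300:,:400]=a[:300]
cv2.imwrite('pics/f7.png',p[:,:,::-1])
o=readout.get_obs();print(o['eef_pos'],o['clock'])
E
```

```text
[ 0.41571578 -0.21799236  0.21066888] 32.0
```

View pics/f7.png

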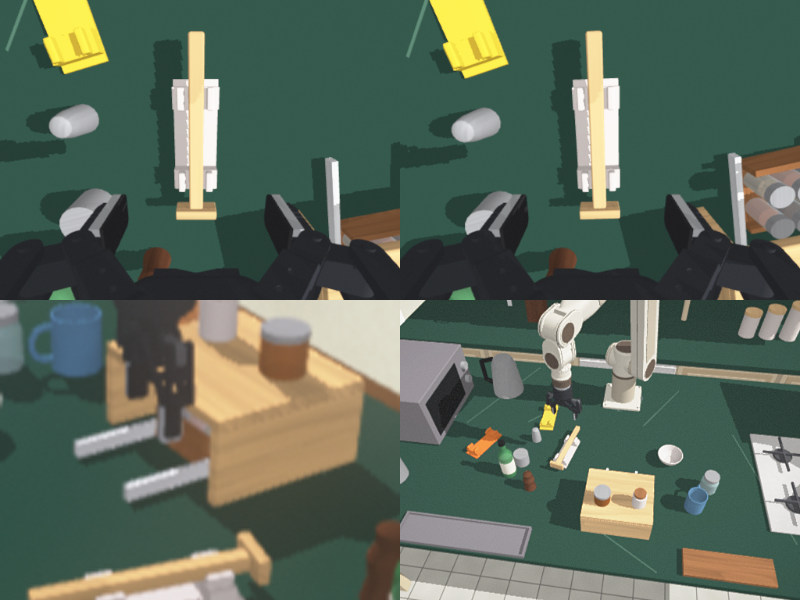

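The stick lies in its rest as at the start: the top wrist views, now and before, match with the head at about (196,212). The tray is inside the shelf, and the bystanders are where they were.

```bash
python3 -c "
from workcell import bot
print(bot.job_done())"
```

```text
the job is handed in; nothing more can be done
None
```

The tray was nudged in with the stick until it met the stop, at about 3 N on the pad going by the wrist force. The stick is back in its white rest, the bystanders look untouched, and I handed the job in at about 32 s.

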